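# Mix the filter beads for the dishwasher's water softener

### The job

Take the stirrer whose handle matches the blue basin and stir the beads with it, at least two full turns clockwise seen from above, its foot kept down near the floor of the basin and well out from the middle, and go on until the huddle of brown beads is broken up, with at least half a bead's width of clear space between any two brown ones. Spill none, do not touch the beads with the fingers, and do not shove the basin out of its place. Then stand the stirrer upright, wholly on the saucer of its own colour, let go, and leave the yellow stirrer and the torch alone.

Things in the scene. Friction and masses are not known exactly. Their poses are not given: they have to be found in the camera images.
- basin: Loose round stainless-steel basin (2.2 kg), open at the top, with a blue band below the rim and two blue loop handles on its own +y and -y sides. Outer diameter 220 mm (handles reach 141 mm from the centre), inner diameter 212 mm, wall 4 mm, height 75 mm, flat inner floor 5 mm above the underside. Origin: centre of the underside; z up. Holds nine beads.
- blue_stirrer: Loose stirrer with a BLUE handle, standing upright by itself on the table at the start; 200 mm tall, 0.22 kg. From the bottom: flat steel foot disc 34 mm diameter, 14 mm high; steel blade 28 mm wide (along its x), 8 mm thick, up to 60 mm; steel rod 12 mm diameter up to 112 mm; round blue handle 24 mm diameter from 112 to 200 mm. Origin: centre of the foot's underside; z up along the handle.
- blue_stirrer_grip (a point): Point on the axis of the blue handle, 172 mm above the foot's underside: a good place to grip from above.
- yellow_stirrer: The same stirrer with a YELLOW handle, for other work; stands upright on the table. Origin: centre of the foot's underside.
- blue_saucer: BLUE round flat saucer fixed on the table, 90 mm diameter, 6 mm thick, flat top with a thin white circle. Origin: centre of the underside (its top is 6 mm above).
- yellow_saucer: YELLOW saucer, otherwise the same, fixed. Origin: centre of the underside.
- torch: Loose aluminium and black torch lying on the table beyond the basin, 155 mm long, 38 mm diameter at the head. Origin: on the table under its middle; x along it towards the head.
- brown0: One of three reddish-brown glazed ceramic filter beads: a chunky short cylinder with rounded rims, 28 mm diameter, 18 mm high, 25 g, loose on the basin's floor. Origin: its centre; z along its axis.
- brown1: One of three reddish-brown glazed ceramic filter beads: a chunky short cylinder with rounded rims, 28 mm diameter, 18 mm high, 25 g, loose on the basin's floor. Origin: its centre; z along its axis.
- brown2: One of three reddish-brown glazed ceramic filter beads: a chunky short cylinder with rounded rims, 28 mm diameter, 18 mm high, 25 g, loose on the basin's floor. Origin: its centre; z along its axis.
- white0: One of six white glazed ceramic filter beads: a chunky short cylinder with rounded rims, 28 mm diameter, 18 mm high, 25 g, loose on the basin's floor. Origin: its centre; z along its axis.
- white1: One of six white glazed ceramic filter beads: a chunky short cylinder with rounded rims, 28 mm diameter, 18 mm high, 25 g, loose on the basin's floor. Origin: its centre; z along its axis.
- white2: One of six white glazed ceramic filter beads: a chunky short cylinder with rounded rims, 28 mm diameter, 18 mm high, 25 g, loose on the basin's floor. Origin: its centre; z along its axis.
- white3: One of six white glazed ceramic filter beads: a chunky short cylinder with rounded rims, 28 mm diameter, 18 mm high, 25 g, loose on the basin's floor. Origin: its centre; z along its axis.
- white4: One of six white glazed ceramic filter beads: a chunky short cylinder with rounded rims, 28 mm diameter, 18 mm high, 25 g, loose on the basin's floor. Origin: its centre; z along its axis.
- white5: One of six white glazed ceramic filter beads: a chunky short cylinder with rounded rims, 28 mm diameter, 18 mm high, 25 g, loose on the basin's floor. Origin: its centre; z along its axis.
Mind the look-alikes: they are no part of the job. What is shaped like the blue_stirrer but red is not meant.

How it is judged:
By the outcome, as a careful person would: the job done as asked, in the order asked, and still so for the second after the job is handed in, with the robot touching nothing.
It also fails if it takes over 58 s, if anything falls off the work surface, if the arm or the gripper's body presses on something with over 40 N, if the wrist force passes 120 N, or if a joint passes its speed limit or range.

### The arm

A 6-joint arm with a two-finger parallel gripper is mounted at the origin on the work surface. World frame = base frame: x ahead of the robot, y to its left, z up, the work surface at z = 0. Lengths are in mm, angles in rad, forces in N, time in s.
With the tool pointing down it reaches from about 300 to 775 mm from the base axis. Payload 14.6 kg.
Tool frame: the origin (TCP) lies at the very end of the fingers, on their centre line; the grasp point (between the pads) lies 19 mm behind it; z points along the fingers, y is the line along which they close (so a half turn about z gives the same grasp; the last joint's range is limited). The gripper opens to 94 mm and grips with 3 to 60 N. Pads are 16 mm wide; open, the fingers measure 119 mm over their backs; the gripper's body (75 mm by 177 mm) begins 78 mm behind the grasp point.
Start: joints at [-1.206, 0.3, 1.521, -0, 1.321, -0.067], TCP at [230.17, -499.511, 205.446] pointing down, gripper open.
Joint ranges: [-3.03, 3.03], [-0.79, 2.21], [0.23, 2.52], [-1.04, 4.18], [0, 3.07], [-2.55, 2.55]. Speed limits (rad/s): [2.22, 2.22, 2.57, 3.14, 3.14, 3.14].

### API

Orientations are given as [roll, pitch, yaw] about the fixed x, y, z axes, in that order (R = Rz(yaw) Ry(pitch) Rx(roll)).
In Python, from cell import manip gives the robot as it stands.
- The arm moves only by the tool servo_tool, never from a script. Its argument "rows" is a list of rows, each a list of 7 numbers: the turn, a rotation vector about the world's x, y, z in degrees, then the shift along the world's x, y, z in mm, then the closure, from 0 (fully open) to 1 (shut). In form: [[rx, ry, rz, dx, dy, dz, fingers], ...]. A call has 1 to 20 rows; each row shifts and turns the commanded pose from where the row before left it; what a row does not reach is not made up. A row lasts 1/8 s, in which the tool goes at most 62.5 mm and 10.7 degrees, less where a joint would pass 70% of its speed; a pose out of reach is approached as far as the arm can. A call with a gripper value outside its range is refused whole. The fingers move at their own pace and stop on an object; "grip_force" is the grip in N (left out, the last holds). Time passes only in rows, so rows that do not move let the fingers close. It gives the time, the measured TCP pose, the force, the opening and the grip force at its end, in the units of the state.
- manip.read_state(): the state, without advancing time (a new reading comes with each control period).
- manip.camera(name): name is "side" or "top" or "wrist"; returns the picture (420x560x3 uint8, red, green, blue); there is no depth.
- manip.camera_info(name): a dict with "fx", "fy", "cx", "cy" (pixels), "D" ([k1, k2, p1, p2, k3] as OpenCV has them; the pictures are not rectified), "position" and "rotation" of the camera in the world; the wrist camera has in their place "T_tool_cam" (4x4, takes a point from camera to tool coordinates, whose origin is the TCP and whose axes are the flange's). Camera axes: x right, y down, z forward; pixel columns grow to the right and rows downward; lengths in mm; the calibration is good to about 2 mm. A picture is of the moment at which its call begins: read the wrist's pose just before it. camera_info takes no time and is no camera call.
- manip.sign_off(): hands the job in; it is judged then, once.
The state is a dict: "clock": time; "joints": joint angles; "qd": joint speeds; "effort": joint torques, N m; "eef_pos": TCP position; "eef_rot": TCP orientation; "wrist_force": force on the tool from outside, world axes, zero at the start; "moment": the same for the moment, N m; "finger_gap": finger opening in mm; "finger_force": force on a finger pad.
Only numpy, scipy, OpenCV 4.12 (cv2) and the standard library are available. Lean on these libraries where they do the work, as an engineer would, in place of code of your own. Each camera call takes 0.05 s, during which the arm holds its last target. There are 200 camera calls.

## Working session

There is one attempt and no reset: what is moved stays moved. The work goes in short steps, Python scripts to look and compute and a tool call to move; the robot and the scene stay as the last step left them, time stands still between calls to the robot, and variables do not carry over. Pictures are saved under pics/ and viewed, at most 10 in all, crops included, and the job is handed in when it is done.

Besides the shell and the picture viewer there is one more tool, called after "Request:" as name([rows], argument=value, ...), one row to a line, values as JSON. servo_tool: Moves the arm, as the interface text tells. Its arguments: {"type":"object","properties":{"rows":{"type":"array","items":{"type":"array","items":{"type":"number"}}},"grip_force":{"type":"number"}},"required":["rows"]}

```bash
mkdir -p pics; cat > h.py <<'E'
import numpy as np, cv2
from cell import manip
def snap(n,f):
    im=manip.camera(n); cv2.imwrite('pics/'+f,im[:,:,::-1]); return im
def ray(n,uv):
    c=manip.camera_info(n); K=np.array([[c['fx'],0,c['cx']],[0,c['fy'],c['cy']],[0,0,1.]])
    p=cv2.undistortPoints(np.array(uv,float).reshape(-1,1,2),K,np.array(c['D'],float)).reshape(-1,2)
    d=np.c_[p,np.ones(len(p))]@np.array(c['rotation']).T
    return np.array(c['position']),d
def onz(n,uv,z):
    o,d=ray(n,uv); return o+d*((z-o[2])/d[:,2])[:,None]
def proj(n,P):
    c=manip.camera_info(n); K=np.array([[c['fx'],0,c['cx']],[0,c['fy'],c['cy']],[0,0,1.]])
    R=np.array(c['rotation']).T; t=-R@np.array(c['position'])
    return cv2.projectPoints(np.array(P,float).reshape(-1,3),cv2.Rodrigues(R)[0],t,K,np.array(c['D'],float))[0].reshape(-1,2)
E
python3 - <<'E'
from h import *
a=snap('top','t0.png'); b=snap('side','s0.png')
for n in('top','side'): print(manip.camera_info(n))
s=manip.read_state(); print(s)
E
```

```text
{'fx': 484.5338882153085, 'fy': 484.5338882153085, 'cx': 273.99240077011495, 'cy': 203.00780374192536, 'D': array([-0.13770585,  0.        ,  0.        ,  0.        ,  0.        ]), 'position': array([ 487.3326063 ,  -44.20490082, 1210.35232361]), 'rotation': array([-3.04675574, -0.01503451, -1.56373666])}
{'fx': 431.09575354441694, 'fy': 431.09575354441694, 'cx': 275.517206663967, 'cy': 216.75739613506857, 'D': array([-0.09644802,  0.        ,  0.        ,  0.        ,  0.        ]), 'position': array([362.23992916, 895.71479937, 814.51551419]), 'rotation': array([-2.19201111, -0.02272527, -2.86800192])}
{'clock': 0.1, 'joints': array([-1.20562783e+00,  3.00418842e-01,  1.52150104e+00,  1.36837389e-05,
        1.32071292e+00, -6.65672629e-02]), 'qd': array([ 0.00012532, -0.00115867, -0.00051166, -0.00052159,  0.0010544 ,
       -0.00058838]), 'effort': array([ 8.94040641e-04, -5.32649016e+01, -3.53286195e+01,  7.09228450e-02,
        2.35017546e-02, -4.84147199e-05]), 'eef_pos': array([ 230.08030998, -499.30751792,  204.94885535]), 'eef_rot': array([-3.14055568e+00, -8.24145095e-05,  4.31732327e-01]), 'wrist_force': array([ 0.66096562, -0.03556695, -0.51368309]), 'moment': array([-0.03311121,  0.0123131 ,  0.00755179]), 'finger_force': 0.0, 'finger_gap': 93.65397303683336}
```

View pics/t0.png

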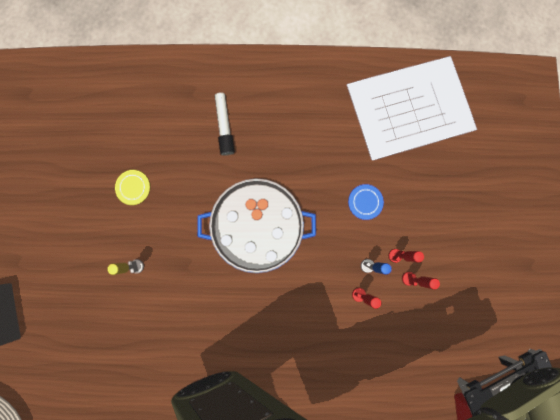

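View pics/s0.png

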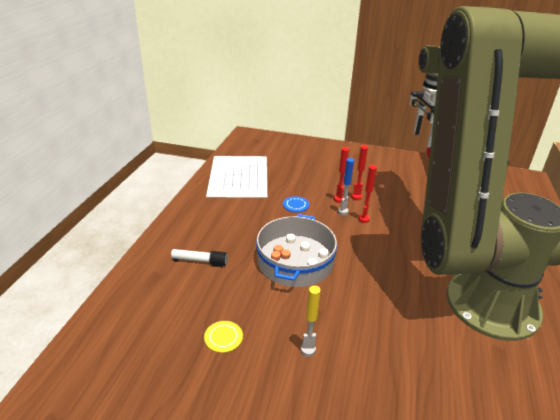

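The top view shows the blue stirrer with its foot at (368,266) and its handle top at (387,268). It is crowded by three red ones: feet (395,256), (408,279), (358,295), tops (419,257), (435,284), (377,303). The yellow stirrer is at (113,269)–(137,267), the blue saucer at (366,202), the basin at (257,225) and the torch at (225,123). In the side view the blue handle is at (349,172) between the red ones.

Candidates for the stirrer: blue handle, top (387,268) / side (349,172); the reds listed above; yellow (113,269). I choose the blue one because it matches the basin's blue band. I'll measure it and check a crop.

```bash
sed -i "s/^import numpy.*/import numpy as np, cv2\nfrom scipy.spatial.transform import Rotation as Ro/; s/np.array(c\['rotation'\])/Ro.from_euler('xyz',c['rotation']).as_matrix()/" h.py
cat >> h.py <<'E'
def blobs(im,col,amin=15):
    h=cv2.cvtColor(im,cv2.COLOR_RGB2HSV); H,S,V=[h[:,:,i].astype(int) for i in range(3)]
    m={'blue':(H>100)&(H<130)&(S>120)&(V>60),'red':((H<5)|(H>174))&(S>190)&(V>110),'yellow':(H>24)&(H<36)&(S>120)&(V>100),
       'brown':(H>=5)&(H<14)&(S>140)&(V>165)}[col].astype(np.uint8)
    n,l,s,c=cv2.connectedComponentsWithStats(m)
    return [(c[i],s[i],l==i) for i in range(1,n) if s[i][4]>=amin]
E
python3 - <<'E'
from h import *
np.set_printoptions(precision=1,suppress=True)
a=cv2.imread('pics/t0.png')[:,:,::-1]; b=cv2.imread('pics/s0.png')[:,:,::-1]
for n,im in(('top',a),('side',b)):
  for c in('blue','red','yellow','brown'):
    for ce,s,_ in blobs(im,c): print(n,c,ce,s, onz(n,[ce],6)[0][:2])
print('foot est', onz('top',[[368,266],[395,256],[408,279],[358,295]],10), 'tops',onz('top',[[387,268],[419,257],[435,284],[377,303]],200))
print('basin',onz('top',[[257,225]],75))
crop=cv2.resize(a[230:320,335:455],None,fx=6,fy=6,interpolation=cv2.INTER_CUBIC); cv2.imwrite('pics/c0.png',crop[:,:,::-1])
E
```

```text
top blue [365.2 201.6] [349 185  34  34 394] [ 607.4 -291. ]
top blue [365.7 201.4] [355 191  22  22 388] [ 607.9 -292.4]
top blue [202.2 225.5] [198 213  13  26 137] [544.3 116.8]
top blue [310.4 224.5] [302 212  14  27 159] [ 549.  -152.5]
top blue [382.  267.9] [373 263  18  11 152] [ 441.5 -332.5]
top yellow [132.6 187.2] [115 170  35  35 406] [639.1 295.8]
top yellow [131.7 186.7] [121 176  22  22 367] [640.3 298.1]
top yellow [112.8 268.9] [108 264  11  11  90] [433.3 340.1]
side blue [348.3 170.9] [344 158  10  27 165] [ 465.2 -572. ]
side blue [295.5 203.9] [283 197  26  15 288] [ 605.5 -288.9]
side blue [305.9 216.1] [297 214  18   6  38] [ 556.7 -230.4]
side blue [291.7 268.5] [257 248  79  32 426] [540.6  26.3]
side red [359.8 173.1] [352 145  16  55 333] [ 420.4 -568.7]
side red [341.2 174.4] [334 147  15  56 291] [ 487.3 -536.7]
side red [368.1 192.3] [359 165  18  58 342] [ 376.2 -439.5]
side yellow [314.2 289.5] [309 286  11   8  73] [464.5  87.9]
side yellow [223.1 336.9] [204 321  39  31 427] [636.6 302.1]
side yellow [223.  335.3] [211 326  25  20 374] [638.3 297.7]
[... 3597 characters left out ...]
48 352  12  50 128] [-118.6  200.5]
side brown [367.1 380. ] [366 371   3  19  21] [299.6 323.4]
side brown [494.1 401.5] [489 371  14  49 289] [ 30.6 307.4]
side brown [467.8 381.9] [467 376   3  14  19] [ 83.8 271.3]
side brown [554.1 401.8] [550 381   9  39  97] [-102.2  277.9]
side brown [401.6 388.2] [401 383   2  11  19] [225.8 323.9]
side brown [469.  397.1] [468 391   3  12  20] [ 83.5 309.5]
side brown [263.7 408.6] [260 395   9  25  60] [493.5 448.2]
foot est [[ 446.4 -296.1   10. ]
 [ 471.2 -364.7   10. ]
 [ 413.8 -397.5   10. ]
 [ 374.8 -270.9   10. ]] tops [[ 448.7 -296.7  200. ]
 [ 471.6 -365.9  200. ]
 [ 414.5 -400.3  200. ]
 [ 375.8 -275.1  200. ]]
basin [[543.3 -21.   75. ]]
```

View pics/c0.png

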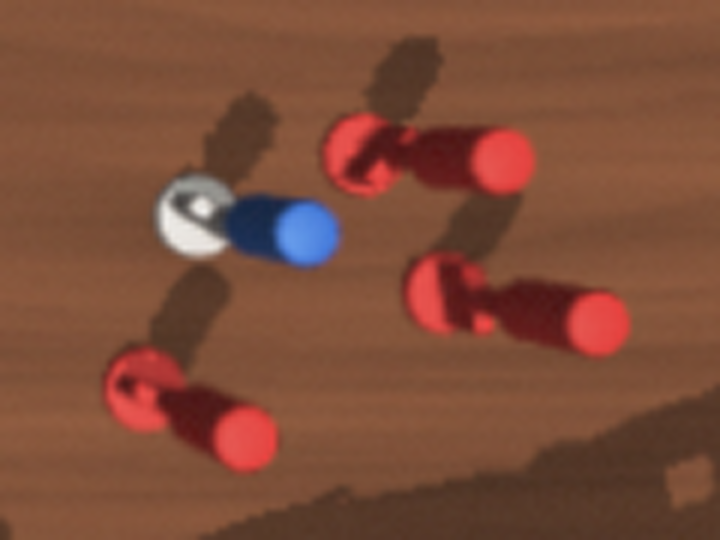

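The crop shows one blue handle with a steel foot and three reds around it, so the choice is right. I'll close the fingers along the 45° world direction, which clears the reds at about -71° and 162° from it.

```bash
python3 - <<'E'
from h import *
np.set_printoptions(precision=1,suppress=True)
a=cv2.imread('pics/t0.png')
print('stirrer', onz('top',[[386,268.8]],200), onz('top',[[367.8,265.8]],14))
print('side proj axis z=200,112,0', proj('side',[[447.5,-296,200],[447.5,-296,156],[447.5,-296,112]]))
g=cv2.cvtColor(a,cv2.COLOR_BGR2GRAY)
r=cv2.HoughCircles(cv2.GaussianBlur(g,(3,3),0)[150:300,180:340],cv2.HOUGH_GRADIENT_ALT,1,3,param1=200,param2=.6,minRadius=38,maxRadius=52)
if r is not None:
  for c in r[0][:4]: print('circ',c[0]+180,c[1]+150,c[2],onz('top',[[c[0]+180,c[1]+150]],75)[0])
h=cv2.cvtColor(a,cv2.COLOR_BGR2HSV); print(h[204,251],h[214,257],h[204,263])
m=((h[:,:,0]<14)&(h[:,:,1]>120)&(h[:,:,2]>150)).astype(np.uint8); m[:, :212]=0;m[:,302:]=0;m[:182]=0;m[270:]=0
n,l,s,c=cv2.connectedComponentsWithStats(m)
for i in range(1,n):
  if s[i][4]>15: print(c[i],s[i],onz('top',[c[i]],23)[0])
print('handle pairs',onz('top',[[202.2,225.5],[310.4,224.5]],60))
print('side basin rim proj', proj('side',[[543+110*np.cos(t),-21+110*np.sin(t),75] for t in np.arange(4)*np.pi/2]))
E
```

```text
stirrer [[ 447.  -294.5  200. ]] [[ 447.1 -294.8   14. ]]
side proj axis z=200,112,0 [[349.4 158.8]
 [347.7 171.4]
 [346.1 183.5]]
circ 257.0 225.0 44.564526 [543.3 -21.   75. ]
[ 11 139 231] [ 11 138 231] [ 11 138 231]
[250.7 204.1] [246 200  10   9  75] [597.3  -3.9  23. ]
[262.2 203.9] [258 200  10   9  72] [597.9 -32.2  23. ]
[256.5 214.1] [252 210  10  10  76] [572.6 -18.5  23. ]
handle pairs [[ 541.7  109.6   60. ]
 [ 546.2 -147.8   60. ]]
side basin rim proj [[258.1 231.4]
 [286.1 264.2]
 [335.5 246.2]
 [304.8 216.5]]
```

Request:
servo_tool([
  [0, 0, -8.7, 27, 25, 6, 0],
  [0, 0, -8.7, 27, 25, 6, 0],
  [0, 0, -8.7, 27, 26, 6, 0],
  [0, 0, -8.7, 27, 26, 6, 0],
  [0, 0, -8.7, 27, 25, 6, 0],
  [0, 0, -8.7, 27, 25, 6, 0],
  [0, 0, -8.7, 27, 25, 0, 0],
  [0, 0, -8.8, 28, 26, 0, 0],
  [0, 0, 0, 0, 0, 0, 0],
  [0, 0, 0, 0, 0, 0, 0],
], grip_force=25)

```text
clock: 1.35
eef_pos: [446.8, -296.8, 241.2]
eef_rot: [3.141, 0.0, -0.782]
wrist_force: [0.4, 0.0, 0.3]
finger_gap: 94.0
finger_force: 0.0
```

Request:
servo_tool([
  [0, 0, 0, 0, 2, -20, 0.2],
  [0, 0, 0, 0, 0, -25, 0.2],
  [0, 0, 0, 0, 0, -25, 0.2],
  [0, 0, 0, 0, 0, -18, 0.2],
  [0, 0, 0, 0, 0, 0, 0.2],
  [0, 0, 0, 0, 0, 0, 0.9],
  [0, 0, 0, 0, 0, 0, 0.9],
  [0, 0, 0, 0, 0, 0, 0.9],
  [0, 0, 0, 0, 0, 0, 0.9],
  [0, 0, 0, 0, 0, 0, 0.9],
], grip_force=35)

```text
clock: 2.6
eef_pos: [447.2, -294.5, 153.5]
eef_rot: [-3.142, -0.0, -0.785]
wrist_force: [-0.2, 0.2, 0.4]
finger_gap: 28.8
finger_force: 0.0
```

Request:
servo_tool([
  [0, 0, 0, 0, 0, 0, 0.9],
  [0, 0, 0, 0, 0, 0, 0.9],
  [0, 0, 0, 0, 0, 0, 0.9],
  [0, 0, 0, 0, 0, 10, 0.9],
  [0, 0, 0, 0, 0, 20, 0.9],
  [0, 0, 0, 0, 0, 25, 0.9],
  [0, 0, 0, 0, 0, 25, 0.9],
  [0, 0, 0, 0, 0, 25, 0.9],
  [0, 0, 0, 0, 0, 0, 0.9],
  [0, 0, 0, 0, 0, 0, 0.9],
], grip_force=40)

```text
clock: 3.85
eef_pos: [446.9, -294.3, 257.5]
eef_rot: [3.141, 0.001, -0.785]
wrist_force: [-0.5, 0.5, -2.5]
finger_gap: 23.1
finger_force: 40.0
```

```bash
python3 - <<'E'
from h import *
s=manip.read_state(); print(s['clock'],s['eef_pos'],s['wrist_force'],s['finger_gap'],s['finger_force'],s['joints'])
a=snap('side','s1.png'); cv2.imwrite('pics/c1.png',cv2.resize(a[90:300,230:450],None,fx=2.7,fy=2.7)[:,:,::-1])
t=snap('top','t1.png')
p=s['eef_pos']+[0,0,-153]
print(proj('side',[p,p+[0,0,200]]))
E
```

```text
3.85 [ 446.91500034 -294.32447976  257.49844276] [-0.54669535  0.54532508 -2.53690131] 23.12668905607894 39.98231649398804 [-6.50832515e-01  2.31895659e-01  1.48568825e+00  1.64415168e-05
  1.42520483e+00  1.70469061e+00]
[[345.90036171 185.77159032]
 [353.67237937 127.3882722 ]]
```

View pics/c1.png

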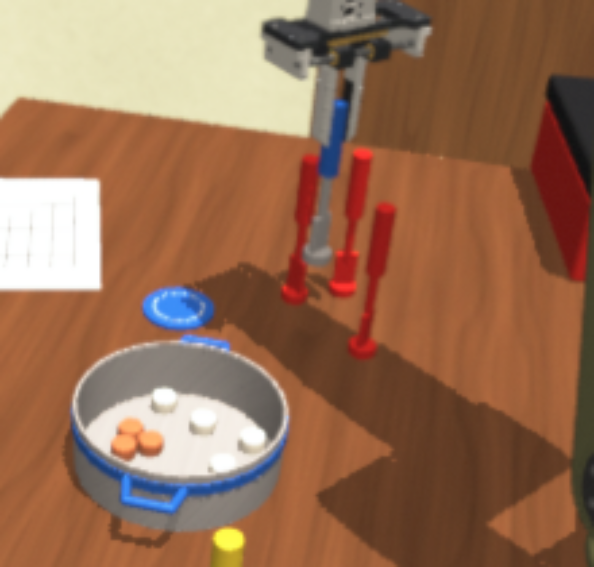

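The stirrer hangs upright, its foot at side pixel (347,185), matching the prediction. The reds still stand. Next I carry it over the basin and turn the wrist 40° on the way.

Request:
servo_tool([
  [0, 0, 4, 4, 15, 0, 0.9],
  [0, 0, 4, 8, 30, 0, 0.9],
  [0, 0, 4, 10, 36, 0, 0.9],
  [0, 0, 4, 11, 38, 0, 0.9],
  [0, 0, 4, 11, 39, 0, 0.9],
  [0, 0, 4, 10, 39, 0, 0.9],
  [0, 0, 4, 10, 38, 0, 0.9],
  [0, 0, 4, 10, 36, 0, 0.9],
  [0, 0, 4, 8, 30, 0, 0.9],
  [0, 0, 4, 4, 15, 0, 0.9],
  [0, 0, 0, 0, 0, 0, 0.9],
  [0, 0, 0, 0, 0, 0, 0.9],
])

```text
clock: 5.45
eef_pos: [532.9, 20.9, 258.0]
eef_rot: [3.141, 0.001, -0.088]
wrist_force: [-0.2, -0.4, -2.2]
finger_gap: 23.2
finger_force: 40.0
```

```bash
python3 - <<'E'
from h import *
s=manip.read_state(); print(s['clock'],s['eef_pos'],s['eef_rot'],s['wrist_force'],s['joints'])
a=snap('side','s2.png'); cv2.imwrite('pics/c2.png',cv2.resize(a[120:320,200:400],None,fx=3,fy=3)[:,:,::-1])
p=s['eef_pos']+[0,0,-153]; print(proj('side',[p,p+[0,0,112]]))
# clockwise stir waypoints, radius 50 about (543.3,-20.5), from rel (-10,42)
q=np.array([-10,42.]);C=[]
for k in range(1,47):
    th=np.deg2rad(103-18*k); r=min(50,43+2*k); n=np.round(r*np.array([np.cos(th),np.sin(th)])).astype(int)
    C.append((n-q).astype(int).tolist()); q=n
print(C)
E
```

```text
5.45 [532.94998897  20.93322548 258.03490831] [ 3.14143442e+00  7.13025124e-04 -8.84308950e-02] [-0.2155841  -0.3755356  -2.22253059] [-2.93586408e-02  2.27255134e-01  1.49012584e+00 -1.17103174e-04
  1.42493281e+00  1.62988559e+00]
[[296.69974727 239.91295467]
 [299.01607116 204.68928093]]
[[14, 3], [14, -2], [14, -6], [11, -11], [6, -15], [1, -15], [-4, -16], [-8, -13], [-12, -10], [-15, -6], [-15, -1], [-16, 4], [-13, 8], [-10, 12], [-6, 15], [-1, 15], [4, 16], [8, 13], [12, 10], [15, 6], [15, 1], [16, -4], [13, -8], [10, -12], [6, -15], [1, -15], [-4, -16], [-8, -13], [-12, -10], [-15, -6], [-15, -1], [-16, 4], [-13, 8], [-10, 12], [-6, 15], [-1, 15], [4, 16], [8, 13], [12, 10], [15, 6], [15, 1], [16, -4], [13, -8], [10, -12], [6, -15], [1, -15]]
```

View pics/c2.png

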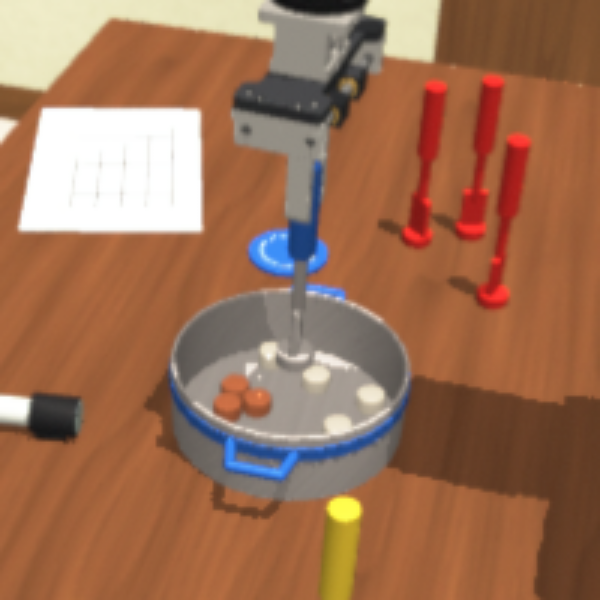

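The stirrer hangs upright over the basin, foot at crop (297,357). The browns are at crop (228–258,385–405) and the landing spot is clear. Now lowering.

Request:
servo_tool([
  [0, 0, 0, 0, 0, -15, 0.9],
  [0, 0, 0, 0, 0, -25, 0.9],
  [0, 0, 0, 0, 0, -25, 0.9],
  [0, 0, 0, 0, 0, -20, 0.9],
  [0, 0, 0, 0, 0, -11, 0.9],
  [0, 0, 0, 0, 0, 0, 0.9],
  [0, 0, 0, 0, 0, 0, 0.9],
])

```text
clock: 6.38
eef_pos: [533.5, 21.4, 163.1]
eef_rot: [-3.142, -0.001, -0.087]
wrist_force: [0.3, -0.2, -2.0]
finger_gap: 23.4
finger_force: 40.0
```

Request:
servo_tool([
  [0, 0, 0, 14, 3, -1, 0.9],
  [0, 0, 0, 14, -2, 0, 0.9],
  [0, 0, 0, 14, -6, 0, 0.9],
  [0, 0, 0, 11, -11, 0, 0.9],
  [0, 0, 0, 6, -15, 0, 0.9],
  [0, 0, 0, 1, -15, 0, 0.9],
  [0, 0, 0, -4, -16, 0, 0.9],
  [0, 0, 0, -8, -13, 0, 0.9],
])

```text
clock: 7.38
eef_pos: [580.5, -54.7, 161.4]
eef_rot: [3.142, 0.0, -0.087]
wrist_force: [0.3, 0.2, -1.7]
finger_gap: 23.7
finger_force: 40.0
```

Request:
servo_tool([
  [0, 0, 0, -12, -10, 0, 0.9],
  [0, 0, 0, -15, -6, 0, 0.9],
  [0, 0, 0, -15, -1, 0, 0.9],
  [0, 0, 0, -16, 4, 0, 0.9],
  [0, 0, 0, -13, 8, 0, 0.9],
  [0, 0, 0, -10, 12, 0, 0.9],
  [0, 0, 0, -6, 15, 0, 0.9],
  [0, 0, 0, -1, 15, 0, 0.9],
  [0, 0, 0, 4, 16, 0, 0.9],
  [0, 0, 0, 8, 13, 0, 0.9],
  [0, 0, 0, 12, 10, 0, 0.9],
  [0, 0, 0, 15, 6, 0, 0.9],
  [0, 0, 0, 15, 1, 0, 0.9],
  [0, 0, 0, 16, -4, 0, 0.9],
  [0, 0, 0, 13, -8, 0, 0.9],
  [0, 0, 0, 10, -12, 0, 0.9],
  [0, 0, 0, 6, -15, 0, 0.9],
  [0, 0, 0, 1, -15, 0, 0.9],
  [0, 0, 0, -4, -16, 0, 0.9],
  [0, 0, 0, -8, -13, 0, 0.9],
])

```text
clock: 9.88
eef_pos: [580.5, -54.7, 161.5]
eef_rot: [3.142, 0.0, -0.087]
wrist_force: [0.1, 0.1, -1.8]
finger_gap: 23.8
finger_force: 40.0
```

```bash
cat >> h.py <<'E'
def browns(t):
    h=cv2.cvtColor(t,cv2.COLOR_RGB2HSV)
    m=((h[:,:,0]<14)&(h[:,:,0]>6)&(h[:,:,1]>120)&(h[:,:,2]>150)).astype(np.uint8); m[:, :212]=0;m[:,302:]=0;m[:182]=0;m[270:]=0
    n,l,s,c=cv2.connectedComponentsWithStats(m); return [(c[i],s[i][4],onz('top',[c[i]],23)[0]-[543.3,-20.5,0]) for i in range(1,n) if s[i][4]>8]
E
python3 - <<'E'
from h import *
np.set_printoptions(precision=1,suppress=True)
t=snap('top','t3.png'); a=snap('side','s3.png')
for b in browns(t): print(*b)
for ce,s,_ in blobs(t,'blue'): print('blue',ce,s)
o=np.vstack([cv2.resize(t[165:285,180:340],(640,300)),cv2.resize(a[190:310,220:380],(640,300))])
cv2.imwrite('pics/c3.png',np.hstack([cv2.resize(t[165:285,180:340],(400,300)),cv2.resize(a[200:290,235:355],(400,300))])[:,:,::-1])
E
```

```text
blue [365.2 201.6] [349 185  34  34 386]
blue [365.7 201.4] [355 191  22  22 383]
blue [202.2 225.5] [198 213  13  26 137]
blue [311.8 230.9] [305 222  11  16  74]
```

View pics/c3.png

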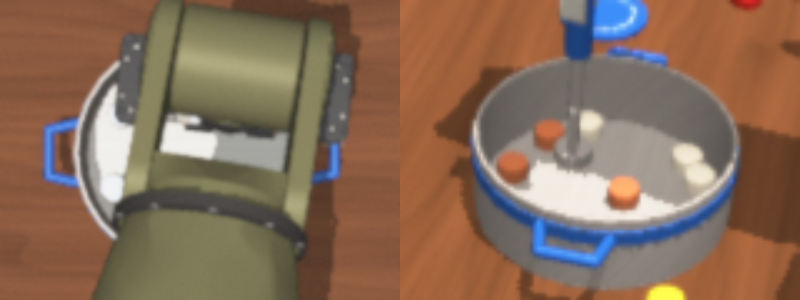

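The basin is in place (left handle still at top pixel (202,225)). The browns are already well apart in the side crop, at (513,165), (549,133) and (623,192). Continuing for another full turn.

Request:
servo_tool([
  [0, 0, 0, -12, -10, 0, 0.9],
  [0, 0, 0, -15, -6, 0, 0.9],
  [0, 0, 0, -15, -1, 0, 0.9],
  [0, 0, 0, -16, 4, 0, 0.9],
  [0, 0, 0, -13, 8, 0, 0.9],
  [0, 0, 0, -10, 12, 0, 0.9],
  [0, 0, 0, -6, 15, 0, 0.9],
  [0, 0, 0, -1, 15, 0, 0.9],
  [0, 0, 0, 4, 16, 0, 0.9],
  [0, 0, 0, 8, 13, 0, 0.9],
  [0, 0, 0, 12, 10, 0, 0.9],
  [0, 0, 0, 15, 6, 0, 0.9],
  [0, 0, 0, 15, 1, 0, 0.9],
  [0, 0, 0, 16, -4, 0, 0.9],
  [0, 0, 0, 13, -8, 0, 0.9],
  [0, 0, 0, 10, -12, 0, 0.9],
  [0, 0, 0, 6, -15, 0, 0.9],
  [0, 0, 0, 1, -15, 0, 0.9],
  [0, 0, 0, -4, -16, 0, 0.9],
  [0, 0, 0, -8, -13, 0, 0.9],
])

```text
clock: 12.48
eef_pos: [580.5, -54.7, 161.5]
eef_rot: [3.142, 0.0, -0.087]
wrist_force: [0.7, 0.3, -1.4]
finger_gap: 23.7
finger_force: 40.0
```

```bash
cat >> h.py <<'E'
def sbrowns(t):
    h=cv2.cvtColor(t,cv2.COLOR_RGB2HSV); e=np.zeros(h.shape[:2],np.uint8)
    rim=proj('side',[[543.3+104*np.cos(x),-20.5+104*np.sin(x),72] for x in np.linspace(0,6.28,60)]); cv2.fillPoly(e,[rim.astype(np.int32)],1)
    m=((h[:,:,0]<14)&(h[:,:,1]>110)&(h[:,:,2]>70)).astype(np.uint8)*e
    n,l,s,c=cv2.connectedComponentsWithStats(m); return [(c[i],s[i],onz('side',[c[i]],17)[0]-[543.3,-20.5,0]) for i in range(1,n) if s[i][4]>8]
E
python3 - <<'E'
from h import *
np.set_printoptions(precision=1,suppress=True)
print('prev',*sbrowns(cv2.imread('pics/s3.png')[:,:,::-1]),sep='\n')
a=snap('side','s4.png')
print('now',*sbrowns(a),sep='\n')
s=manip.read_state(); print(s['clock'],s['eef_pos'])
E
```

```text
prev
(array([278.9, 239.7]), array([275, 236,   9,   9,  62], dtype=int32), array([ 61.6, -52.6,  17. ]))
(array([268.4, 249.8]), array([264, 246,   9,   9,  68], dtype=int32), array([78.2,  1.4, 17. ]))
(array([301.8, 258. ]), array([298, 253,   9,  10,  54], dtype=int32), array([-21.7,   7.9,  17. ]))
now
(array([278.8, 239.6]), array([275, 236,   9,   9,  60], dtype=int32), array([ 61.9, -52.8,  17. ]))
(array([268.3, 249.7]), array([264, 246,   9,   9,  67], dtype=int32), array([78.4,  1.2, 17. ]))
(array([301.7, 258.1]), array([298, 253,   9,  10,  53], dtype=int32), array([-21.7,   8.3,  17. ]))
12.525 [579.8 -55.8 161.5]
```

The browns are separated: gaps of 56 mm or more between centres, where 42 mm is needed. To be safely "well out from the middle", I'll add two more turns at radius 55 mm.

```bash
python3 - <<'E'
import numpy as np
q=np.array([38,-33]);C=[]
for k in range(1,25):
    th=np.deg2rad(-41-18*k); r=min(55,50+2*k); n=np.round(r*np.array([np.cos(th),np.sin(th)])).astype(int)
    C.append((n-q).tolist()); q=n
print(C)
E
```

```text
[[-11, -12], [-15, -8], [-17, -2], [-16, 4], [-15, 9], [-11, 14], [-7, 16], [-1, 17], [4, 16], [9, 15], [14, 11], [16, 7], [17, 1], [16, -4], [15, -9], [11, -14], [7, -16], [1, -17], [-4, -16], [-9, -15], [-14, -11], [-16, -7], [-17, -1], [-16, 4]]
```

Request:
servo_tool([
  [0, 0, 0, -11, -12, 0, 0.9],
  [0, 0, 0, -15, -8, 0, 0.9],
  [0, 0, 0, -17, -2, 0, 0.9],
  [0, 0, 0, -16, 4, 0, 0.9],
  [0, 0, 0, -15, 9, 0, 0.9],
  [0, 0, 0, -11, 14, 0, 0.9],
  [0, 0, 0, -7, 16, 0, 0.9],
  [0, 0, 0, -1, 17, 0, 0.9],
  [0, 0, 0, 4, 16, 0, 0.9],
  [0, 0, 0, 9, 15, 0, 0.9],
  [0, 0, 0, 14, 11, 0, 0.9],
  [0, 0, 0, 16, 7, 0, 0.9],
  [0, 0, 0, 17, 1, 0, 0.9],
  [0, 0, 0, 16, -4, 0, 0.9],
  [0, 0, 0, 15, -9, 0, 0.9],
  [0, 0, 0, 11, -14, 0, 0.9],
  [0, 0, 0, 7, -16, 0, 0.9],
  [0, 0, 0, 1, -17, 0, 0.9],
  [0, 0, 0, -4, -16, 0, 0.9],
  [0, 0, 0, -9, -15, 0, 0.9],
])

```text
clock: 15.02
eef_pos: [584.5, -57.7, 161.5]
eef_rot: [3.142, 0.0, -0.087]
wrist_force: [0.2, -0.5, -2.4]
finger_gap: 23.5
finger_force: 40.0
```

Request:
servo_tool([
  [0, 0, 0, -14, -11, 0, 0.9],
  [0, 0, 0, -16, -7, 0, 0.9],
  [0, 0, 0, -17, -1, 0, 0.9],
  [0, 0, 0, -16, 4, 0, 0.9],
  [0, 0, 0, -15, 9, 0, 0.9],
  [0, 0, 0, -11, 14, 0, 0.9],
  [0, 0, 0, -7, 16, 0, 0.9],
  [0, 0, 0, -1, 17, 0, 0.9],
  [0, 0, 0, 4, 16, 0, 0.9],
  [0, 0, 0, 9, 15, 0, 0.9],
  [0, 0, 0, 14, 11, 0, 0.9],
  [0, 0, 0, 16, 7, 0, 0.9],
  [0, 0, 0, 17, 1, 0, 0.9],
  [0, 0, 0, 16, -4, 0, 0.9],
  [0, 0, 0, 15, -9, 0, 0.9],
  [0, 0, 0, 11, -14, 0, 0.9],
  [0, 0, 0, 7, -16, 0, 0.9],
  [0, 0, 0, 1, -17, 0, 0.9],
  [0, 0, 0, -4, -16, 0, 0.9],
  [0, 0, 0, -9, -15, 0, 0.9],
])

```text
clock: 17.52
eef_pos: [584.5, -57.7, 161.5]
eef_rot: [3.142, 0.0, -0.087]
wrist_force: [0.8, -0.7, -2.6]
finger_gap: 23.3
finger_force: 40.0
```

```bash
python3 - <<'E'
from h import *
np.set_printoptions(precision=1,suppress=True)
a=snap('side','s5.png'); t=snap('top','t5.png')
print(*sbrowns(a),sep='\n')
for ce,s,_ in blobs(t,'blue'): print('blue',ce,s)
s=manip.read_state(); print(s['clock'],s['eef_pos'],s['wrist_force'])
E
```

```text
(array([279., 238.]), array([276, 234,   8,  10,  51], dtype=int32), array([ 63.3, -60.3,  17. ]))
(array([267.1, 248.3]), array([263, 244,   9,  10,  71], dtype=int32), array([83.5, -4.2, 17. ]))
(array([301.7, 258.2]), array([298, 253,   9,  10,  52], dtype=int32), array([-21.7,   8.7,  17. ]))
blue [365.2 201.6] [349 185  34  34 388]
blue [365.7 201.4] [355 191  22  22 384]
blue [202.2 225.5] [198 213  13  26 137]
blue [312.6 229.9] [308 222   8  15  67]
17.625 [584.2 -58.1 161.7] [ 0.4  1.  -1.5]
```

The browns are still well apart and the basin has not moved. Lifting out and carrying to the blue saucer.

Request:
servo_tool([
  [0, 0, 0, 0, 0, 10, 0.9],
  [0, 0, 0, 0, 0, 22, 0.9],
  [0, 0, 0, 0, 0, 25, 0.9],
  [0, 0, 0, 0, 0, 25, 0.9],
  [0, 0, 0, 0, 0, 13, 0.9],
  [0, 0, 0, 2, -12, 0, 0.9],
  [0, 0, 0, 3, -28, 0, 0.9],
  [0, 0, 0, 3, -36, 0, 0.9],
  [0, 0, 0, 3, -38, 0, 0.9],
  [0, 0, 0, 3, -38, 0, 0.9],
  [0, 0, 0, 3, -36, 0, 0.9],
  [0, 0, 0, 3, -28, 0, 0.9],
  [0, 0, 0, 3, -16, 0, 0.9],
  [0, 0, 0, 0, 0, -25, 0.9],
  [0, 0, 0, 0, 0, -25, 0.9],
  [0, 0, 0, 0, 0, -20, 0.9],
  [0, 0, 0, 0, 0, -10, 0.9],
  [0, 0, 0, 0, 0, 0, 0.9],
  [0, 0, 0, 0, 0, 0, 0.9],
])

```text
clock: 20.0
eef_pos: [608.5, -288.6, 177.4]
eef_rot: [3.141, -0.001, -0.086]
wrist_force: [-0.5, 0.3, -1.2]
finger_gap: 23.7
finger_force: 40.0
```

```bash
python3 - <<'E'
from h import *
np.set_printoptions(precision=1,suppress=True)
s=manip.read_state(); print(s['clock'],s['eef_pos'],s['eef_rot'],s['wrist_force'])
a=snap('side','s6.png'); t=snap('top','t6.png')
p=s['eef_pos']+[0,0,-153.5]; print(proj('side',[p,p+[0,0,112]]),proj('top',[p]))
for b in browns(t): print(*b)
cv2.imwrite('pics/c6.png',np.hstack([cv2.resize(t[165:285,180:340],(400,300)),cv2.resize(a[130:220,240:360],(400,300))])[:,:,::-1])
E
```

```text
20.0 [ 608.5 -288.6  177.4] [ 3.1 -0.  -0.1] [-0.5  0.3 -1.2]
[[294.9 199.4]
 [296.6 170.1]] [[365.7 200.5]]
[259.5 191.7] 75 [84.9 -4.9 23. ]
[281.6 200.7] 75 [ 62.9 -59.5  23. ]
[255.4 233.7] 72 [-18.7   4.2  23. ]
```

View pics/c6.png

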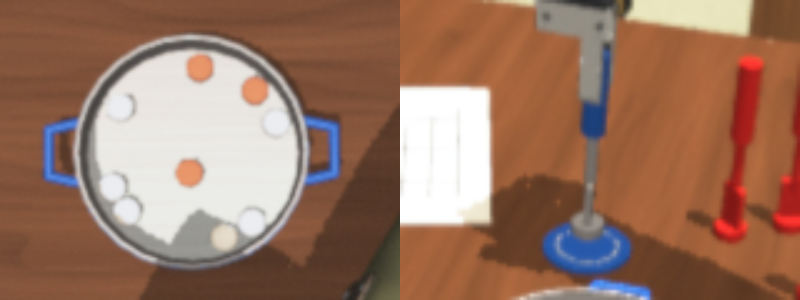

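The top view shows all nine beads in the basin, with the browns at crop (200,67), (255,90) and (189,172), well apart. The side view shows the stirrer upright above the saucer. Now lowering.

Request:
servo_tool([
  [0, 0, 0, -1, -2, -6, 0.9],
  [0, 0, 0, 0, 0, -6, 0.9],
  [0, 0, 0, 0, 0, -4, 0.9],
  [0, 0, 0, 0, 0, -1, 0.9],
  [0, 0, 0, 0, 0, 0, 0.9],
  [0, 0, 0, 0, 0, 0, 0.9],
])

```text
clock: 20.85
eef_pos: [607.2, -290.5, 159.5]
eef_rot: [-3.142, -0.0, -0.087]
wrist_force: [0.6, 0.0, -0.9]
finger_gap: 23.7
finger_force: 40.0
```

Request:
servo_tool([
  [0, 0, 0, 0, 0, -0.5, 0.9],
  [0, 0, 0, 0, 0, 0, 0.9],
  [0, 0, 0, 0, 0, 0, 0.9],
])

```text
clock: 21.22
eef_pos: [607.3, -290.5, 159.4]
eef_rot: [3.141, -0.001, -0.086]
wrist_force: [-0.9, 1.4, 4.5]
finger_gap: 23.3
finger_force: 40.0
```

In contact. Releasing.

Request:
servo_tool([
  [0, 0, 0, 0, 0, 0, 0.6],
  [0, 0, 0, 0, 0, 0, 0.4],
  [0, 0, 0, 0, 0, 0, 0.3],
  [0, 0, 0, 0, 0, 0, 0.2],
  [0, 0, 0, 0, 0, 0, 0.2],
  [0, 0, 0, 0, 0, 0, 0.2],
])

```text
clock: 21.98
eef_pos: [607.2, -290.5, 158.9]
eef_rot: [-3.142, -0.0, -0.087]
wrist_force: [-0.2, -0.7, 0.1]
finger_gap: 74.8
finger_force: 0.0
```

Request:
servo_tool([
  [0, 0, 0, 0, 0, 10, 0.2],
  [0, 0, 0, 0, 0, 20, 0.2],
  [0, 0, 0, 0, 0, 25, 0.2],
  [0, 0, 0, 0, 0, 25, 0.2],
  [0, 0, 0, -15, -10, 15, 0.2],
  [0, 0, 0, -40, -20, 5, 0.2],
  [0, 0, 0, -40, -20, 0, 0.2],
  [0, 0, 0, -40, -20, 0, 0.2],
  [0, 0, 0, -20, -10, 0, 0.2],
  [0, 0, 0, 0, 0, 0, 0.2],
])

```text
clock: 23.22
eef_pos: [451.1, -371.3, 259.3]
eef_rot: [3.141, -0.0, -0.089]
wrist_force: [-0.4, -0.9, 0.4]
finger_gap: 75.4
finger_force: 0.0
```

```bash
python3 - <<'E'
from h import *
np.set_printoptions(precision=1,suppress=True)
s=manip.read_state(); print(s['clock'],s['eef_pos'],s['finger_gap'],s['wrist_force'])
a=snap('side','s7.png'); t=snap('top','t7.png')
cv2.imwrite('pics/c7.png',np.hstack([cv2.resize(t,(400,300)),cv2.resize(a,(400,300))])[:,:,::-1])
cv2.imwrite('pics/c7.png',np.hstack([cv2.resize(t[70:340],(400,300)),cv2.resize(a[120:360,180:420],(300,300))])[:,:,::-1])
E
```

```text
23.225 [ 451.1 -371.3  259.3] 75.44251011207504 [-0.4 -0.9  0.4]
```

View pics/c7.png

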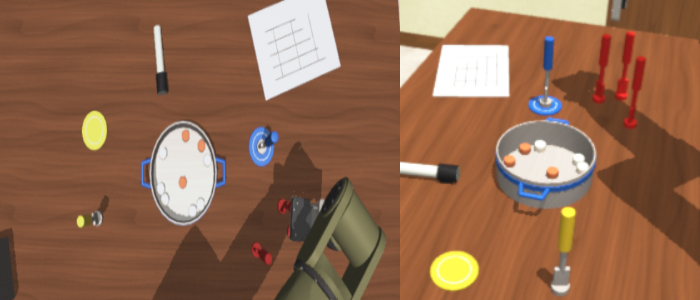

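The blue stirrer stands upright, centred on the blue saucer (left view (262,146), right view (546,100)). The reds, yellow stirrer and torch are where they were, and the robot is clear of everything.

```bash
python3 -c "
from cell import manip
print(manip.sign_off())"
```

```text
the job is handed in; nothing more can be done
None
```

The job is done and handed in at about 23 s: I stirred the beads over four turns clockwise with the blue stirrer, leaving the brown beads about 30 mm or more apart with none spilled and the basin in place, and the stirrer now stands upright on the blue saucer.

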